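# Shut the sweet box and offer the chocolate on its tray

## Task

A chocolate ball has been taken out of the sweet box for a guest. First lower the box's hinged lid gently, without slamming it, until it is fully shut; then take the small wooden tray by its handle, with the ball lying loose in its pocket, and carry it, without tipping it, to the round trivet. Finish there still holding the tray level and still, centred about 12 cm above the trivet: do not put it down or let go, the ball must stay in its pocket, and leave everything else standing where it is.

Things in the scene. Friction and masses are not known exactly. Their poses are not given: they have to be found in the camera images.
- sweet_box: Fixed open wooden box with wrapped sweets inside, 120 (x) x 160 (y) x 55 mm high, walls 5 mm. It cannot be pushed away. Origin: centre of its underside on the table; x points from its front to its hinge side, y along the hinge, z up. Its lid is hinged along the top of its +x side.
- sweet_lid (a joint): Angle of the box's flat lid: 0 = shut, 1.57 = standing upright above the +x side; starts between 0.9 and 1.35. A stiff hinge keeps it where it is left (it does not fall); about 1 N at the free edge moves it.
- lid_hinge (a point): Middle of the hinge line (runs along the box's y), 55 mm above the table, at the underside of the lid's rear edge. It does not move as the lid turns.
- lid_edge (a point): Middle of the lid's free edge on its upper (outer) face. The lid is 120 mm from hinge to free edge, 160 mm wide, 8 mm thick, its outer face smooth; a 50 mm wide, 5 mm thick thumb tab sticks out 14 mm beyond the free edge. Pushing on the outer face near this point closes the lid; when shut this point is 63 mm above the table.
- tray: Loose wooden tasting tray, 168 (x) x 98 (y) mm, 0.25 kg, a 12 mm thick board with a rim 18 mm high and two shallow round pockets on its x axis, 56 mm either side of the centre (the -x one is empty). Origin: centre of its underside; z up; x runs lengthwise, along the handle. The ball falls out of its pocket if the tray is tipped by about 0.55 rad; keep well below that.
- tray_grip (a point): Centre of the tray's handle bar, right above the tray's centre, 66 mm above its underside. The bar is 58 mm long (along the tray's x), 14 mm wide (along y) and 28 mm tall with flat sides: its top is 80 mm, its lower edge 52 mm above the tray's underside; two posts carry it, open space between. Grip it across its 14 mm width from above; the middle of the bar is the balance point but for the ball.
- pocket (a point): Where the ball's centre is when it sits in its pocket (fixed to the tray, 56 mm along +x, 26 mm above the tray's underside).
- choc_ball_center (a point): Centre of the loose dark chocolate ball, 34 mm in diameter, 25 g, sitting about 3 mm deep in the tray's +x pocket; its top is 43 mm above the tray's underside.
- trivet: Fixed flat round trivet of dark wooden discs, 190 x 203 mm, 7 mm thick, lying on the table. Origin: centre of its underside.
- honey_jar: Bystander: little honey jar with yellow lid, 46 mm across, 68 mm tall, loose. Origin: centre of its underside.
- tea_glass: Bystander: empty tea glass, 63 mm across, 87 mm tall, loose. Origin: centre of its underside.
- tomato_tin: Bystander: food tin, 76 mm across, 58 mm tall, loose. Origin: centre of its underside.
- salt_shaker: Bystander: salt shaker, 44 mm across, 90 mm tall, loose. Origin: centre of its underside.
Not all that is in view belongs to the job. What is meant by the part that bears choc_ball_center is not green, and is the smaller of those in its own colour.

How it is judged:
By the outcome, as a careful person would: the job done as asked, in the order asked, and still so for the second after the job is handed in, while the arm keeps its last pose, push and grip.
It also fails if it takes over 64 s, if anything falls off the work surface, if the arm or the gripper's body presses on something with over 40 N, if the wrist force passes 120 N, or if a joint passes its speed limit or range.

## Robot

A 7-joint arm with a two-finger parallel gripper is mounted at the origin on the work surface; the furniture and walls round the work are solid. World frame = base frame: x ahead of the robot, y to its left, z up, the work surface at z = 0. Lengths are in m, angles in degrees, forces in N, time in s.
With the tool pointing down it reaches from about 0.425 to 0.875 m from the base axis. Payload 4.7 kg.
Tool frame: the origin (TCP) lies on the mounting face of the last link; the fingertips stand 182 mm ahead of it and the grasp point (between the pads) lies 164 mm ahead of it; z points along the fingers, y is the line along which they close (so a half turn about z gives the same grasp; the last joint's range is limited). The gripper opens to 87 mm and grips with 3 to 60 N. Pads are 19 mm wide; open, the fingers measure 117 mm over their backs; the gripper's body (75 mm by 190 mm) begins 51 mm behind the grasp point.
Start: joints at [69.563, 18.392, -4.016, 83.108, 1.295, 78.541, -3.26], TCP at [0.236, -0.606, 0.405] pointing down, gripper open.
Joint ranges: [-163.93, 163.93], [-17.29, 119.83], [-79.2, 71.16], [3.27, 140.29], [-89.18, 269.18], [5.43, 117.66], [-154.24, 154.24]. Speed limits (degrees/s): [147.25, 147.25, 180, 180, 180, 180, 180].

## Interface

Orientations are given as [roll, pitch, yaw] about the fixed x, y, z axes, in that order (R = Rz(yaw) Ry(pitch) Rx(roll)).
In Python, from cell import env gives the robot as it stands.
- The arm moves only by the tool servo_tool, never from a script. Its argument "plan" is a list of rows, each an object with "xyz": the shift along the tool's x, y, z in cm, a list of three; "twist": the turn, a rotation vector about the tool's x, y, z in degrees, a list of three; "jaw": the closure, from 0 (fully open) to 1 (shut). In form: [{"xyz": [x, y, z], "twist": [wx, wy, wz], "jaw": jaw}, ...]. A call has 1 to 10 rows; each row is the pose to reach, as a shift and turn from the pose commanded when the call began, along the tool's axes at that moment; what a row does not reach only later rows make up. A row lasts 1/12 s, in which the tool goes at most 41.7 mm and 7.16 degrees, less where a joint would pass 70% of its speed; a pose out of reach is approached as far as the arm can. A call with a gripper value outside its range is refused whole. The fingers move at their own pace and stop on an object; "newtons" is the grip in N (left out, the last holds). Time passes only in rows, so rows that repeat a pose let the fingers close. It gives the time, the measured TCP pose, the force, the opening and the grip force at its end, in the units of the state.
- env.get_obs(): the state, without advancing time (a new reading comes with each control period).
- env.read_camera(name): name is "scene" or "side" or "wrist"; returns a dict with "img" (480x640x3 uint8, red, green, blue), "camera_matrix" (3x3 intrinsics, pixels), "R" (3x3) and "t" (3): a world point X has camera coordinates R X + t. Camera axes: x right, y down, z forward; pixel columns grow to the right and rows downward; lengths in m; the calibration is good to about 2 mm. A picture is of the moment at which its call begins. There is no depth.
- env.sign_off(): hands the job in; it is judged then, once.
The state is a dict: "time_s": time; "qpos": joint angles; "joint_velocities": joint speeds; "effort": joint torques, N m; "tool_pos": TCP position; "tool_rot": TCP orientation; "force": force on the tool from outside, world axes, zero at the start; "wrist_torque": the same for the moment, N m; "grip_width": finger opening in m; "grasp_force": force on a finger pad.
Only numpy, scipy, OpenCV 4.12 (cv2) and the standard library are available. Lean on these libraries where they do the work, as an engineer would, in place of code of your own. Each camera call takes 0.05 s, during which the arm holds its last target. There are 200 camera calls.

## Working session

There is one attempt and no reset: what is moved stays moved. The work goes in short steps, Python scripts to look and compute and a tool call to move; the robot and the scene stay as the last step left them, time stands still between calls to the robot, and variables do not carry over. Pictures are saved under pics/ and viewed, at most 10 in all, crops included, and the job is handed in when it is done.

Besides the shell and the picture viewer there is one more tool, called after ">>>" by a JSON object that holds its "name" and its "arguments". servo_tool: Moves the arm, as the interface text tells. Its arguments: {"type":"object","properties":{"plan":{"type":"array","items":{"type":"object","properties":{"xyz":{"type":"array","items":{"type":"number"}},"twist":{"type":"array","items":{"type":"number"}},"jaw":{"type":"number"}}}},"newtons":{"type":"number"}},"required":["plan"]}

```bash
mkdir -p pics; ls; python3 - <<'E'
from cell import env
import cv2,numpy as np
o=env.get_obs()
print({k:np.round(v,3).tolist() for k,v in o.items()})
for n in ["scene","side"]:
    c=env.read_camera(n); cv2.imwrite(f"pics/{n}0.png",c["img"][:,:,::-1])
    np.savez(f"pics/{n}0.npz",**c)
    print(n,c["camera_matrix"].round(1).tolist(),(-c["R"].T@c["t"]).round(3),c["R"].round(3).tolist())
E
```

```text
pics
{'time_s': 0.0, 'qpos': [69.563, 18.438, -4.015, 83.174, 1.293, 78.539, -3.26], 'joint_velocities': [-0.026, -0.086, -0.039, -0.039, -0.001, -0.074, 0.1], 'effort': [0.0, -49.129, -0.404, -31.252, -0.064, 0.044, 0.0], 'tool_pos': [0.235, -0.606, 0.404], 'tool_rot': [-179.894, 0.004, 21.246], 'force': [0.101, 0.253, -1.248], 'wrist_torque': [-0.006, 0.03, 0.012], 'grasp_force': 0.0, 'grip_width': 0.087}
scene [[554.2, 0.0, 316.8], [0.0, 554.2, 247.4], [0.0, 0.0, 1.0]] [-0.129  0.547  0.795] [[-0.634, -0.773, -0.013], [-0.521, 0.439, -0.732], [0.572, -0.458, -0.681]]
side [[569.6, 0.0, 319.4], [0.0, 569.6, 235.0], [0.0, 0.0, 1.0]] [ 0.732 -0.851  0.592] [[0.964, 0.265, -0.01], [0.12, -0.47, -0.874], [-0.236, 0.842, -0.486]]
```

View pics/scene0.png

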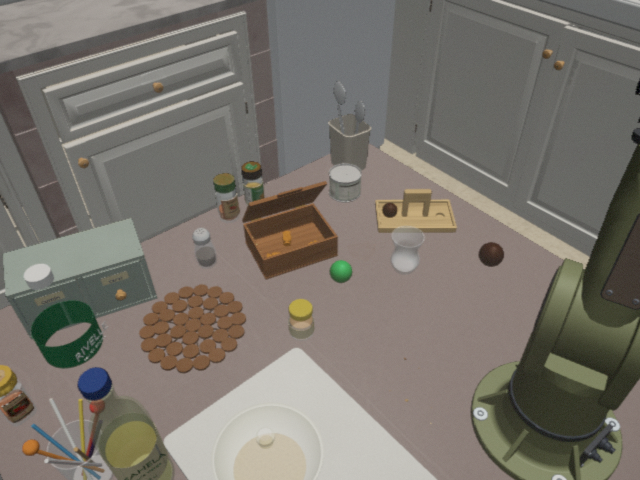

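View pics/side0.png

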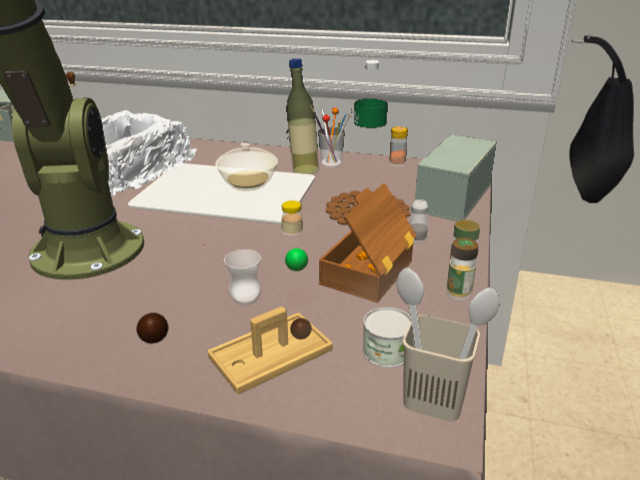

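Scene shows three balls: green at (341,270), a large dark one at (491,254) lying on the table, and a small dark one at (390,210) in the tray. The ball meant is not green and is the smaller dark one, so it is the one in the tray. In the side view these are at (297,260), (152,327) and (301,328). The box is at (290,240) in scene and the trivet at (193,327). I'll confirm this with an enlarged crop.

```bash
python3 - <<'E'
import cv2,numpy as np
a=cv2.imread("pics/scene0.png");b=cv2.imread("pics/side0.png")
r=lambda i,x,y:cv2.resize(i[y:y+75,x:x+100],(400,300),interpolation=cv2.INTER_CUBIC)
A=cv2.resize(a[175:275,235:368][:,:133],(400,300),interpolation=cv2.INTER_CUBIC)
B=cv2.resize(b[180:300,310:470][:,:160],(400,300),interpolation=cv2.INTER_CUBIC)
C=cv2.resize(a[175:265,370:490],(400,300),interpolation=cv2.INTER_CUBIC)
D=cv2.resize(b[295:400,200:340],(400,300),interpolation=cv2.INTER_CUBIC)
cv2.imwrite("pics/crop.png",np.vstack([np.hstack([A,B]),np.hstack([C,D])]))
E
```

```text
(no output)
```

View pics/crop.png

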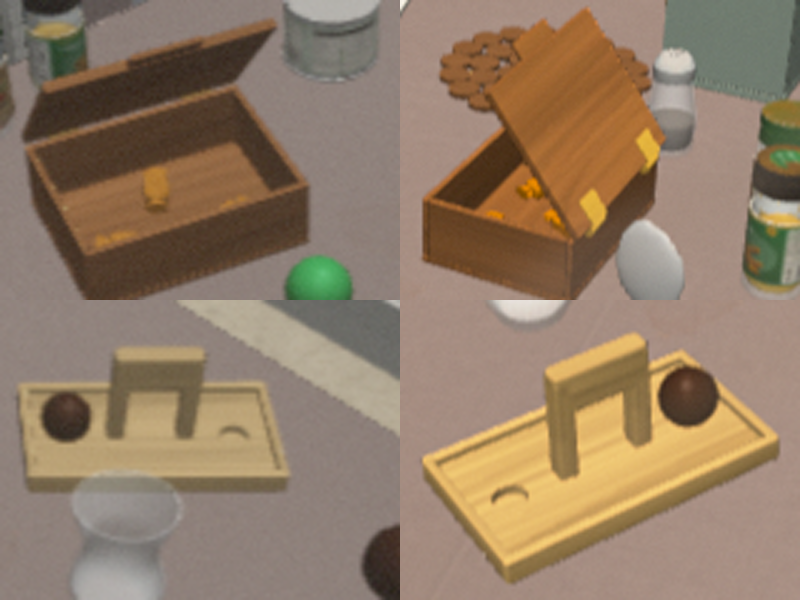

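The crop confirms it: the small dark ball sits in the tray's pocket, in scene at crop (65,415) and in side at crop (688,395). Next I turn the crop corners into positions.

```bash
cat > h.py <<'E'
import cv2,numpy as np
def load(n): return dict(np.load(f"pics/{n}.npz"))
def ray(c,p):
    C=-c["R"].T@c["t"]; d=c["R"].T@np.linalg.solve(c["camera_matrix"],[p[0],p[1],1.]); return C,d/np.linalg.norm(d)
def plane(c,p,z):
    C,d=ray(c,p); return C+d*(z-C[2])/d[2]
def tri(ca,pa,cb,pb):
    a,u=ray(ca,pa);b,v=ray(cb,pb);s=np.linalg.lstsq(np.c_[u,-v],b-a,rcond=None)[0]
    p,q=a+s[0]*u,b+s[1]*v; return (p+q)/2,np.linalg.norm(p-q)
def proj(c,X):
    k=c["camera_matrix"]@(c["R"]@np.asarray(X,float)+c["t"]); return k[:2]/k[2]
E
python3 - <<'E'
from h import *
np.set_printoptions(precision=4,suppress=True)
S=load("scene0");D=load("side0")
A=lambda x,y:(235+x*.3325,175+y/3);B=lambda x,y:(310+(x-400)*.4,180+y*.4)
C=lambda x,y:(370+x*.3,175+(y-300)*.3);E=lambda x,y:(200+(x-400)*.35,295+(y-300)*.35)
bx=np.array([plane(S,A(*p),.055) for p in[(82,252),(305,185),(237,92),(28,152)]]);print("box",bx,bx.mean(0))
for n,p in dict(fl=(425,200),fr=(570,238),rr=(663,140)).items():print(n,plane(D,B(*p),.055))
print("lidfree-y",tri(S,A(274,22),D,B(492,95)));print("lidfree+y",tri(S,A(45,87),D,B(587,10)))
print("hinge",tri(S,A(25,136),D,B(663,135)), plane(D,B(580,236),.06))
t=np.array([plane(S,C(*p),.018) for p in[(20,385),(265,383),(288,477),(27,478)]]);print("trayS",t,t.mean(0))
t=np.array([plane(D,E(*p),.018) for p in[(423,462),(683,353),(778,437),(510,567)]]);print("trayD",t,t.mean(0))
print("ball",tri(S,C(66,416),D,E(688,396)))
t=np.array([plane(D,E(*p),.08) for p in[(545,370),(637,335),(650,345),(553,382)]]);print("handD",t,t.mean(0))
t=np.array([plane(S,C(*p),.08) for p in[(115,348),(203,346),(205,360),(113,362)]]);print("handS",t,t.mean(0))
im=S["img"];hsv=cv2.cvtColor(im,cv2.COLOR_RGB2HSV)
m=cv2.inRange(hsv,(0,90,40),(20,255,200));m[:275]=0;m[380:]=0;m[:,:130]=0;m[:,255:]=0
q=cv2.convexHull(cv2.findNonZero(cv2.morphologyEx(m,cv2.MORPH_OPEN,np.ones((3,3)))))[:,0]
w=np.array([plane(S,p,.005)[:2] for p in q]);print("trivet",cv2.minAreaRect(w.astype(np.float32)),w.min(0),w.max(0))
for n,p,z in[("honeylid",(301,308),.068),("glass base",(404,265),.005),("shaker top",(202,236),.085),("bottom tin",(345,190),.01),("tin top",(345,176),.058),("greenball",(341,271),.015),("jar1",(225,183),.1),("jar2",(252,170),.1),("bigball",(491,254),.025),("bottle",(95,382),.25),("cup base",(350,160),.0)]:print(n,plane(S,p,z))
E
```

```text
box [[ 0.535   0.1508  0.055 ]
 [ 0.4919 -0.0001  0.055 ]
 [ 0.598  -0.0281  0.055 ]
 [ 0.6393  0.1222  0.055 ]] [0.566  0.0612 0.055 ]
fl [ 0.496  -0.0087  0.055 ]
fr [ 0.6058 -0.032   0.055 ]
rr [0.6506 0.1224 0.055 ]
lidfree-y (array([ 0.5457, -0.0179,  0.1507]), np.float64(0.0011269134853614778))
lidfree+y (array([0.5845, 0.1349, 0.1516]), np.float64(0.0007439652744008406))
hinge (array([0.6499, 0.1179, 0.061 ]), np.float64(0.002109502205782177)) [ 0.6131 -0.0354  0.06  ]
trayS [[ 0.558  -0.1759  0.018 ]
 [ 0.4526 -0.3038  0.018 ]
 [ 0.379  -0.2404  0.018 ]
 [ 0.4856 -0.1126  0.018 ]] [ 0.4688 -0.2082  0.018 ]
trayD [[ 0.3851 -0.2499  0.018 ]
 [ 0.4909 -0.1235  0.018 ]
 [ 0.5628 -0.1823  0.018 ]
 [ 0.4598 -0.3104  0.018 ]] [ 0.4746 -0.2165  0.018 ]
ball (array([ 0.5082, -0.1694,  0.0252]), np.float64(0.00012468142260134215))
handD [[ 0.4526 -0.2336  0.08  ]
 [ 0.4887 -0.1931  0.08  ]
 [ 0.4981 -0.1997  0.08  ]
 [ 0.4602 -0.2418  0.08  ]] [ 0.4749 -0.2171  0.08  ]
handS [[ 0.4917 -0.1908  0.08  ]
 [ 0.4569 -0.2351  0.08  ]
 [ 0.4462 -0.2251  0.08  ]
 [ 0.4823 -0.1793  0.08  ]] [ 0.4693 -0.2076  0.08  ]
trivet ((0.5199415683746338, 0.3212909698486328), (0.18813756108283997, 0.19946207106113434), 50.11778259277344) [0.4213 0.2247] [0.62   0.4178]
honeylid [0.3807 0.1768 0.068 ]
glass base [ 0.381  -0.0852  0.005 ]
shaker top [0.6355 0.2192 0.085 ]
bottom tin [ 0.6405 -0.1557  0.01  ]
tin top [ 0.6327 -0.1474  0.058 ]
greenball [0.4426 0.0299 0.015 ]
jar1 [0.7344 0.1019 0.1   ]
jar2 [0.7367 0.0313 0.1   ]
bigball [ 0.2781 -0.2247  0.025 ]
bottle [0.3175 0.5207 0.25  ]
cup base [ 0.7363 -0.2575  0.    ]
```

>>> {"name": "servo_tool", "arguments": {"plan": [{"xyz":[57.3,-48.1,0],"twist":[0,0,-53.5],"jaw":1},{"xyz":[57.3,-48.1,0],"twist":[0,0,-53.5],"jaw":1},{"xyz":[57.3,-48.1,0],"twist":[0,0,-53.5],"jaw":1},{"xyz":[57.3,-48.1,0],"twist":[0,0,-53.5],"jaw":1},{"xyz":[57.3,-48.1,0],"twist":[0,0,-53.5],"jaw":1},{"xyz":[57.3,-48.1,0],"twist":[0,0,-53.5],"jaw":1},{"xyz":[57.3,-48.1,0],"twist":[0,0,-53.5],"jaw":1},{"xyz":[57.3,-48.1,0],"twist":[0,0,-53.5],"jaw":1},{"xyz":[57.3,-48.1,0],"twist":[0,0,-53.5],"jaw":1},{"xyz":[57.3,-48.1,0],"twist":[0,0,-53.5],"jaw":1}], "newtons": 20}}

```text
time_s: 0.93
tool_pos: [0.4362, -0.2385, 0.4046]
tool_rot: [-180.0, 0.0, 74.7]
force: [-0.1, 0.2, -0.1]
grip_width: 0.0285
grasp_force: 0.0
```

```bash
cat >> h.py <<'E'
from scipy.spatial.transform import Rotation as Ro
def delta(o,xyz,yaw):
    "shift (cm) and twist (deg) in tool axes to a tool-down target"
    R=Ro.from_euler("xyz",o["tool_rot"],degrees=True);T=Ro.from_euler("xyz",[180,0,yaw],degrees=True)
    return (R.inv().apply(np.array(xyz)-o["tool_pos"])*100).round(2),(R.inv()*T).as_rotvec(degrees=True).round(2)
def brief(o): print({k:np.round(o[k],3).tolist() for k in("time_s","tool_pos","tool_rot","force","grip_width","grasp_force","qpos")})
E
python3 - <<'E'
from h import *;from cell import env
o=env.get_obs();brief(o);print(delta(o,(.595,.050,.347),74.7))
E
```

```text
{'time_s': 0.933, 'tool_pos': [0.436, -0.238, 0.405], 'tool_rot': [-179.987, 0.026, 74.745], 'force': [-0.116, 0.201, -0.055], 'grip_width': 0.028, 'grasp_force': 0.0, 'qpos': [51.292, 0.797, -25.763, 103.514, 0.387, 75.777, 10.182]}
(array([32.01,  7.73,  5.74]), array([-0.01,  0.03,  0.05]))
```

>>> {"name": "servo_tool", "arguments": {"plan": [{"xyz":[32,7.7,2],"twist":[0,0,0],"jaw":1},{"xyz":[32,7.7,2],"twist":[0,0,0],"jaw":1},{"xyz":[32,7.7,2],"twist":[0,0,0],"jaw":1},{"xyz":[32,7.7,2],"twist":[0,0,0],"jaw":1},{"xyz":[32,7.7,2],"twist":[0,0,0],"jaw":1},{"xyz":[32,7.7,2],"twist":[0,0,0],"jaw":1},{"xyz":[32,7.7,2],"twist":[0,0,0],"jaw":1},{"xyz":[32,7.7,2],"twist":[0,0,0],"jaw":1},{"xyz":[32,7.7,5.7],"twist":[0,0,0],"jaw":1},{"xyz":[32,7.7,5.7],"twist":[0,0,0],"jaw":1}]}}

```text
time_s: 1.77
tool_pos: [0.5928, 0.0508, 0.342]
tool_rot: [-179.5, 0.0, 75.1]
force: [-1.9, -0.8, -0.9]
grip_width: 0.0003
grasp_force: 0.0
```

```bash
python3 - <<'E'
from h import *;from cell import env
o=env.get_obs();brief(o)
im=[env.read_camera(n)["img"][:,:,::-1] for n in("side","scene")]
cv2.imwrite("pics/pre.png",np.hstack([cv2.resize(im[0][120:320,280:480],(400,400)),cv2.resize(im[1][120:320,190:390],(400,400))]))
E
```

```text
{'time_s': 1.767, 'tool_pos': [0.593, 0.051, 0.342], 'tool_rot': [-179.478, 0.047, 75.078], 'force': [-1.854, -0.79, -0.868], 'grip_width': 0.0, 'grasp_force': 0.0, 'qpos': [25.939, 18.406, -40.101, 94.618, 12.138, 71.98, -31.515]}
```

View pics/pre.png

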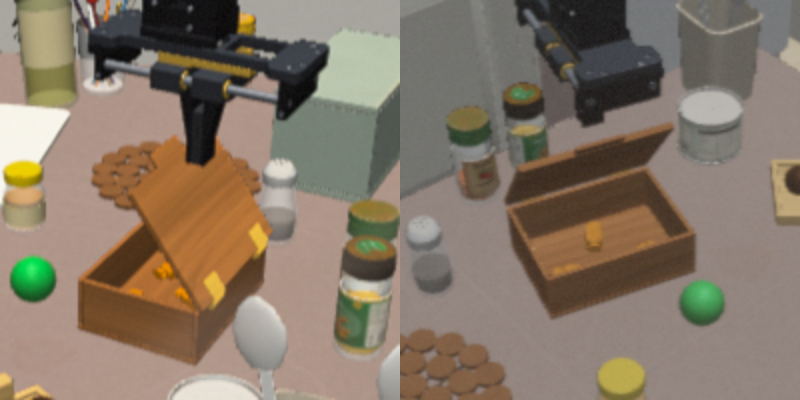

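>>> {"name": "servo_tool", "arguments": {"plan": [{"xyz":[0,-0.1,0.6],"twist":[0,0,0],"jaw":1},{"xyz":[0,-0.1,1.1],"twist":[0,0,0],"jaw":1},{"xyz":[0,-0.1,1.5],"twist":[0,0,0],"jaw":1},{"xyz":[0,-0.2,1.8],"twist":[0,0,0],"jaw":1},{"xyz":[0,-0.5,2.0],"twist":[0,0,0],"jaw":1},{"xyz":[0,-0.8,2.3],"twist":[0,0,0],"jaw":1},{"xyz":[0,-1.1,2.5],"twist":[0,0,0],"jaw":1},{"xyz":[0,-1.4,2.8],"twist":[0,0,0],"jaw":1},{"xyz":[0,-1.7,3.1],"twist":[0,0,0],"jaw":1},{"xyz":[0,-2.0,3.4],"twist":[0,0,0],"jaw":1}]}}

```text
time_s: 2.7
tool_pos: [0.5748, 0.0534, 0.3137]
tool_rot: [180.0, 0.0, 74.8]
force: [-0.2, -0.3, 0.8]
grip_width: 0.0004
grasp_force: 0.5
```

```bash
python3 - <<'E'
from h import *;from cell import env
o=env.get_obs();brief(o)
for s,z in[(-.065,.1181),(-.076,.1013),(-.0834,.0827),(-.086,.073),(-.088,.062)]:print(delta(o,(.629+s*.9646,.041-s*.264,z+.182),74.7))
c=env.read_camera("side");cv2.imwrite("pics/mid.png",cv2.resize(c["img"][120:320,280:480,::-1],(400,400)))
E
```

```text
{'time_s': 2.7, 'tool_pos': [0.575, 0.053, 0.314], 'tool_rot': [179.967, 0.002, 74.752], 'force': [-0.193, -0.311, 0.842], 'grip_width': 0.0, 'grasp_force': 0.464, 'qpos': [26.377, 17.387, -40.23, 99.178, 12.051, 67.798, -32.392]}
(array([ 0.24, -0.95,  1.36]), array([0.03, 0.  , 0.05]))
(array([ 0.24, -2.05,  3.04]), array([0.03, 0.  , 0.05]))
(array([ 0.24, -2.79,  4.9 ]), array([0.03, 0.  , 0.05]))
(array([ 0.24, -3.05,  5.87]), array([0.03, 0.  , 0.05]))
(array([ 0.24, -3.25,  6.97]), array([0.03, 0.  , 0.05]))
```

View pics/mid.png

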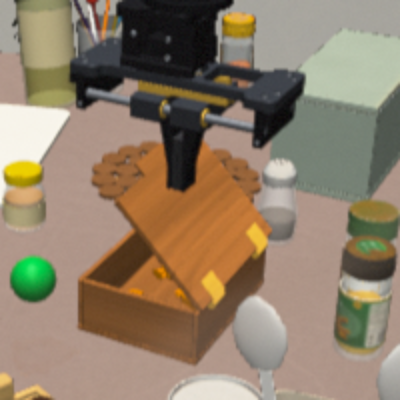

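The fingertip rests on the lid near its free edge, crop (182,188), and the lid has started to come down. I'll keep following the arc.

>>> {"name": "servo_tool", "arguments": {"plan": [{"xyz":[0,-0.3,0.4],"twist":[0,0,0],"jaw":1},{"xyz":[0,-0.6,0.8],"twist":[0,0,0],"jaw":1},{"xyz":[0,-0.9,1.2],"twist":[0,0,0],"jaw":1},{"xyz":[0,-1.2,1.6],"twist":[0,0,0],"jaw":1},{"xyz":[0,-1.4,2.0],"twist":[0,0,0],"jaw":1},{"xyz":[0,-1.7,2.4],"twist":[0,0,0],"jaw":1},{"xyz":[0,-1.9,2.8],"twist":[0,0,0],"jaw":1},{"xyz":[0,-2.1,3.2],"twist":[0,0,0],"jaw":1},{"xyz":[0,-2.3,3.6],"twist":[0,0,0],"jaw":1},{"xyz":[0,-2.5,4.0],"twist":[0,0,0],"jaw":1}]}}

```text
time_s: 3.58
tool_pos: [0.5508, 0.0598, 0.2733]
tool_rot: [180.0, 0.0, 74.7]
force: [0.1, -0.4, 0.8]
grip_width: 0.0005
grasp_force: 0.3
```

>>> {"name": "servo_tool", "arguments": {"plan": [{"xyz":[0,-0.1,0.4],"twist":[0,0,0],"jaw":1},{"xyz":[0,-0.3,0.8],"twist":[0,0,0],"jaw":1},{"xyz":[0,-0.4,1.2],"twist":[0,0,0],"jaw":1},{"xyz":[0,-0.5,1.5],"twist":[0,0,0],"jaw":1},{"xyz":[0,-0.5,1.8],"twist":[0,0,0],"jaw":1},{"xyz":[0,-0.6,2.1],"twist":[0,0,0],"jaw":1},{"xyz":[0,-0.6,2.3],"twist":[0,0,0],"jaw":1},{"xyz":[0,-0.7,2.5],"twist":[0,0,0],"jaw":1},{"xyz":[0,-0.7,2.7],"twist":[0,0,0],"jaw":1},{"xyz":[0,-0.7,2.8],"twist":[0,0,0],"jaw":1}]}}

```text
time_s: 4.42
tool_pos: [0.5441, 0.0617, 0.246]
tool_rot: [-180.0, 0.0, 74.7]
force: [-3.5, -1.1, 10.0]
grip_width: 0.0
grasp_force: 5.0
```

```bash
python3 - <<'E'
from h import *;from cell import env
o=env.get_obs();brief(o)
E
```

```text
{'time_s': 4.417, 'tool_pos': [0.544, 0.062, 0.246], 'tool_rot': [-179.977, 0.028, 74.745], 'force': [-3.54, -1.084, 9.968], 'grip_width': 0.0, 'grasp_force': 4.963, 'qpos': [25.696, 18.225, -40.005, 106.884, 13.482, 59.697, -35.023]}
```

>>> {"name": "servo_tool", "arguments": {"plan": [{"xyz":[0,0,0.1],"twist":[0,0,0],"jaw":1},{"xyz":[0,0,0.2],"twist":[0,0,0],"jaw":1},{"xyz":[0,0,0.2],"twist":[0,0,0],"jaw":1},{"xyz":[0,0,0.2],"twist":[0,0,0],"jaw":1}]}}

```text
time_s: 4.75
tool_pos: [0.5442, 0.062, 0.2459]
tool_rot: [-180.0, 0.1, 74.7]
force: [-6.5, -1.1, 16.9]
grip_width: 0.0004
grasp_force: 8.3
```

>>> {"name": "servo_tool", "arguments": {"plan": [{"xyz":[0,0,-1],"twist":[0,0,0],"jaw":1},{"xyz":[0,0,-3],"twist":[0,0,0],"jaw":1},{"xyz":[0,0,-6],"twist":[0,0,0],"jaw":1},{"xyz":[0,0,-10],"twist":[0,0,0],"jaw":1},{"xyz":[0,0,-14],"twist":[0,0,0],"jaw":1},{"xyz":[0,0,-17],"twist":[0,0,0],"jaw":0.5},{"xyz":[0,0,-17],"twist":[0,0,0],"jaw":0.5}]}}

```text
time_s: 5.33
tool_pos: [0.5457, 0.0627, 0.421]
tool_rot: [179.3, -0.2, 74.8]
force: [0.7, 0.3, 0.5]
grip_width: 0.0076
grasp_force: 0.0
```

```bash
python3 - <<'E'
from h import *;from cell import env
o=env.get_obs();brief(o)
print(delta(o,(.4725,-.2125,.41),50.3))
im=[env.read_camera(n)["img"][:,:,::-1] for n in("side","scene")]
cv2.imwrite("pics/shut.png",np.hstack([cv2.resize(im[0][170:320,300:450],(400,400)),cv2.resize(im[1][150:300,220:370],(400,400))]))
E
```

```text
{'time_s': 5.333, 'tool_pos': [0.546, 0.063, 0.421], 'tool_rot': [179.34, -0.174, 74.757], 'force': [0.718, 0.311, 0.494], 'grip_width': 0.008, 'grasp_force': 0.0, 'qpos': [29.052, 8.56, -42.094, 95.331, 6.02, 77.694, -29.186]}
(array([-28.48,   0.16,   1.01]), array([ 0.61, -0.31, 24.46]))
```

View pics/shut.png

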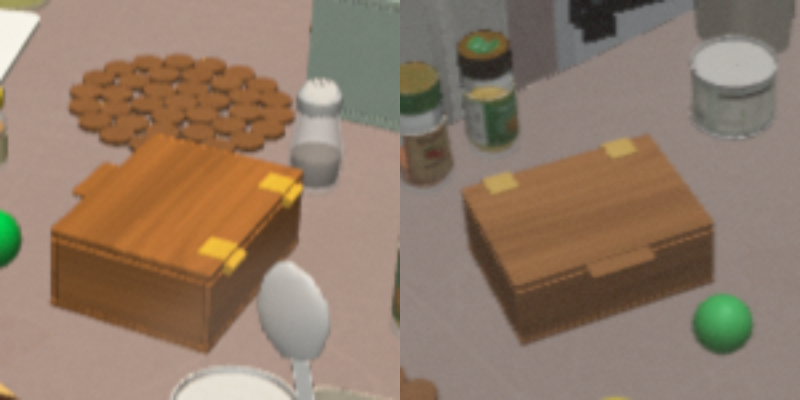

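The lid is flat and shut in both views. Next I go above the tray.

>>> {"name": "servo_tool", "arguments": {"plan": [{"xyz":[-28.5,0.2,1],"twist":[0.6,-0.3,24.5],"jaw":0.5},{"xyz":[-28.5,0.2,1],"twist":[0.6,-0.3,24.5],"jaw":0.5},{"xyz":[-28.5,0.2,1],"twist":[0.6,-0.3,24.5],"jaw":0.5},{"xyz":[-28.5,0.2,1],"twist":[0.6,-0.3,24.5],"jaw":0.5},{"xyz":[-28.5,0.2,1],"twist":[0.6,-0.3,24.5],"jaw":0.5},{"xyz":[-28.5,0.2,1],"twist":[0.6,-0.3,24.5],"jaw":0.5},{"xyz":[-28.5,0.2,1],"twist":[0.6,-0.3,24.5],"jaw":0.5},{"xyz":[-28.5,0.2,1],"twist":[0.6,-0.3,24.5],"jaw":0.5},{"xyz":[-28.5,0.2,1],"twist":[0.6,-0.3,24.5],"jaw":0.5},{"xyz":[-28.5,0.2,1],"twist":[0.6,-0.3,24.5],"jaw":0.5}]}}

```text
time_s: 6.27
tool_pos: [0.4709, -0.2133, 0.4022]
tool_rot: [-179.3, 0.4, 50.2]
force: [-0.1, 0.9, 0.0]
grip_width: 0.043
grasp_force: 0.0
```

```bash
python3 - <<'E'
from h import *;from cell import env
o=env.get_obs();brief(o)
c=env.read_camera("wrist");np.savez("pics/w1.npz",**c)
im=c["img"][:,:,::-1].copy()
print((-c["R"].T@c["t"]).round(3))
cv2.imwrite("pics/w1.png",im)
E
```

```text
{'time_s': 6.267, 'tool_pos': [0.471, -0.213, 0.402], 'tool_rot': [-179.309, 0.4, 50.25], 'force': [-0.114, 0.916, 0.043], 'grip_width': 0.043, 'grasp_force': 0.0, 'qpos': [47.208, 3.885, -26.858, 100.898, 1.957, 76.427, -19.834]}
[ 0.517 -0.156  0.382]
```

View pics/w1.png

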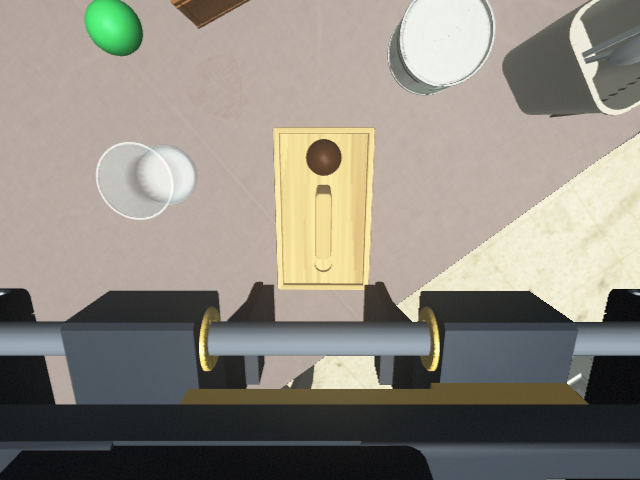

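The wrist view shows the whole tray: rim corners (274,128), (375,128), (369,290), (278,290), ball at (324,157), handle along column 324.

```bash
python3 - <<'E'
from h import *;from cell import env
o=env.get_obs();W=load("w1")
m=cv2.inRange(cv2.cvtColor(W["img"],cv2.COLOR_RGB2HSV),(0,60,10),(20,255,110));m[:120]=0;m[190:]=0;m[:,:290]=0;m[:,360:]=0
M=cv2.moments(m,True);b=(M["m10"]/M["m00"],M["m01"]/M["m00"]);B=plane(W,b,.026)[:2]
t=np.array([plane(W,p,.018)[:2] for p in[(274,128),(375,128),(369,290),(278,290)]])
print("rim",t.round(4),t.mean(0).round(4),"ball",b,B.round(4))
for v in((t[1]-t[2]),(t[0]-t[3]),B-t.mean(0)):print(np.degrees(np.arctan2(v[1],v[0])).round(1),np.linalg.norm(v).round(4))
h=np.array([plane(W,p,.08)[:2] for p in[(316.5,194),(330.5,194),(331,262),(316,262)]]);print("hand",h.mean(0).round(4))
E
```

```text
rim [[ 0.489  -0.1161]
 [ 0.5632 -0.1779]
 [ 0.4571 -0.3065]
 [ 0.381  -0.2438]] [ 0.4726 -0.2111] ball (323.36610169491524, 156.62372881355932) [ 0.5086 -0.1666]
50.5 0.1667
49.8 0.1673
51.0 0.0572
hand [ 0.4717 -0.2114]
```

```bash
python3 - <<'E'
from h import *;from cell import env
o=env.get_obs();print(delta(o,(.475,-.2085,.23),50.4))
E
```

```text
(array([ 0.66,  0.22, 17.26]), array([-0.64,  0.4 , -0.05]))
```

>>> {"name": "servo_tool", "arguments": {"plan": [{"xyz":[0.6,0.2,3],"twist":[-0.6,0.4,0],"jaw":0.5},{"xyz":[0.6,0.2,6],"twist":[-0.6,0.4,0],"jaw":0.5},{"xyz":[0.6,0.2,9],"twist":[-0.6,0.4,0],"jaw":0.5},{"xyz":[0.6,0.2,11],"twist":[-0.6,0.4,0],"jaw":0.5},{"xyz":[0.6,0.2,12],"twist":[-0.6,0.4,0],"jaw":0.5},{"xyz":[0.6,0.2,12],"twist":[-0.6,0.4,0],"jaw":0.5},{"xyz":[0.6,0.2,12],"twist":[-0.6,0.4,0],"jaw":0.5}]}}

```text
time_s: 6.9
tool_pos: [0.4757, -0.2096, 0.284]
tool_rot: [179.9, -0.0, 50.3]
force: [0.5, -0.5, 0.2]
grip_width: 0.0437
grasp_force: 0.0
```

```bash
python3 - <<'E'
from h import *;from cell import env
o=env.get_obs();brief(o);print(delta(o,(.475,-.2085,.23),50.4))
E
```

```text
{'time_s': 6.9, 'tool_pos': [0.476, -0.21, 0.284], 'tool_rot': [179.922, -0.002, 50.35], 'force': [0.527, -0.477, 0.211], 'grip_width': 0.044, 'grasp_force': 0.0, 'qpos': [45.934, 9.829, -27.16, 109.101, 5.085, 62.155, -22.908]}
(array([ 0.04, -0.13,  5.4 ]), array([ 0.08, -0.  , -0.05]))
```

>>> {"name": "servo_tool", "arguments": {"plan": [{"xyz":[0,-0.1,1.5],"twist":[0,0,0],"jaw":0.5},{"xyz":[0,-0.1,3],"twist":[0,0,0],"jaw":0.5},{"xyz":[0,-0.1,4.4],"twist":[0,0,0],"jaw":0.5},{"xyz":[0,-0.1,5.4],"twist":[0,0,0],"jaw":0.5},{"xyz":[0,-0.1,5.4],"twist":[0,0,0],"jaw":0.5},{"xyz":[0,-0.1,5.4],"twist":[0,0,0],"jaw":0.5}]}}

```text
time_s: 7.4
tool_pos: [0.4749, -0.2099, 0.2305]
tool_rot: [179.9, 0.0, 50.3]
force: [-0.4, 0.5, 0.7]
grip_width: 0.0436
grasp_force: 0.0
```

>>> {"name": "servo_tool", "arguments": {"plan": [{"xyz":[0,0,0],"twist":[0,0,0],"jaw":0.65},{"xyz":[0,0,0],"twist":[0,0,0],"jaw":0.75},{"xyz":[0,0,0],"twist":[0,0,0],"jaw":1},{"xyz":[0,0,0],"twist":[0,0,0],"jaw":1},{"xyz":[0,0,0],"twist":[0,0,0],"jaw":1},{"xyz":[0,0,0],"twist":[0,0,0],"jaw":1},{"xyz":[0,0,0],"twist":[0,0,0],"jaw":1},{"xyz":[0,0,0],"twist":[0,0,0],"jaw":1}], "newtons": 25}}

```text
time_s: 8.07
tool_pos: [0.4743, -0.2098, 0.2299]
tool_rot: [179.9, 0.0, 50.3]
force: [-0.9, -0.0, 3.7]
grip_width: 0.0139
grasp_force: 25.0
```

Gripped, with a width of 13.9 mm. Now a gentle lift.

>>> {"name": "servo_tool", "arguments": {"plan": [{"xyz":[0,0,0],"twist":[0,0,0],"jaw":1},{"xyz":[0,0,-0.2],"twist":[0,0,0],"jaw":1},{"xyz":[0,0,-0.6],"twist":[0,0,0],"jaw":1},{"xyz":[0,0,-1.2],"twist":[0,0,0],"jaw":1},{"xyz":[0,0,-2],"twist":[0,0,0],"jaw":1},{"xyz":[0,0,-3],"twist":[0,0,0],"jaw":1},{"xyz":[0,0,-4],"twist":[0,0,0],"jaw":1},{"xyz":[0,0,-4.8],"twist":[0,0,0],"jaw":1},{"xyz":[0,0,-5.2],"twist":[0,0,0],"jaw":1},{"xyz":[0,0,-5.4],"twist":[0,0,0],"jaw":1}], "newtons": 35}}

```text
time_s: 8.9
tool_pos: [0.4747, -0.21, 0.285]
tool_rot: [179.8, 0.0, 50.2]
force: [0.1, -0.5, -3.6]
grip_width: 0.014
grasp_force: 35.0
```

```bash
python3 - <<'E'
from h import *;from cell import env
o=env.get_obs();brief(o)
L=[env.read_camera(n) for n in("wrist","side","scene")]
cv2.imwrite("pics/lift.png",np.hstack([cv2.resize(L[0]["img"][60:360,150:500,::-1],(400,343)),cv2.resize(L[1]["img"][230:410,180:390,::-1],(400,343))]))
for c in L[1:]:
    q=cv2.cvtColor(c["img"],cv2.COLOR_RGB2HSV);m=cv2.inRange(q,(0,90,40),(20,255,200))
    k=np.zeros_like(m);p=proj(c,(.521,.319,.005)).astype(int);r=62;k[p[1]-r:p[1]+r,p[0]-r:p[0]+r]=255;m&=k
    n,l,s,ce=cv2.connectedComponentsWithStats(cv2.erode(m,np.ones((2,2))))
    w=np.array([plane(c,x,.007)[:2] for x,a in zip(ce[1:],s[1:,4]) if a>15])
    w=w[np.linalg.norm(w-[.521,.319],axis=1)<.115]
    print(p,len(w),cv2.minAreaRect(w.astype(np.float32)),w.mean(0))
E
```

```text
{'time_s': 8.9, 'tool_pos': [0.475, -0.21, 0.285], 'tool_rot': [179.795, 0.006, 50.242], 'force': [0.118, -0.465, -3.578], 'grip_width': 0.014, 'grasp_force': 35.0, 'qpos': [46.045, 9.623, -27.171, 109.193, 5.042, 62.131, -22.902]}
[367 208] 1 ((0.5240441560745239, 0.2256769984960556), (0.0, 0.0), 0.0) [0.52404413 0.225677  ]
[193 323] 1 ((0.5111845135688782, 0.3264871835708618), (0.0, 0.0), 0.0) [0.5111845  0.32648718]
```

View pics/lift.png

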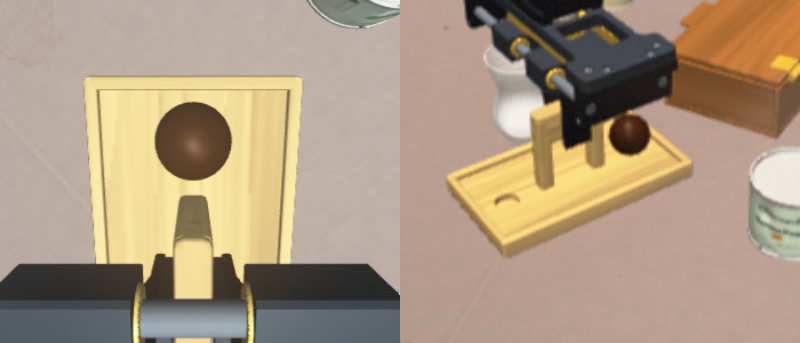

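The tray is lifted level, and the ball is in its pocket at crop (193,142). Now I carry it.

>>> {"name": "servo_tool", "arguments": {"plan": [{"xyz":[0,0,-0.4],"twist":[0.1,0,0],"jaw":1},{"xyz":[0,0,-1.2],"twist":[0.2,0,0],"jaw":1},{"xyz":[0.2,-0.1,-2.4],"twist":[0.2,0,0],"jaw":1},{"xyz":[0.6,-0.4,-3.6],"twist":[0.2,0,0],"jaw":1},{"xyz":[1.2,-0.8,-4.8],"twist":[0.2,0,0],"jaw":1},{"xyz":[2,-1.4,-6],"twist":[0.2,0,0],"jaw":1},{"xyz":[3,-2.1,-7.2],"twist":[0.2,0,0],"jaw":1},{"xyz":[4.2,-2.9,-8.2],"twist":[0.2,0,0],"jaw":1},{"xyz":[5.5,-3.8,-8.8],"twist":[0.2,0,0],"jaw":1},{"xyz":[6.9,-4.7,-9],"twist":[0.2,0,0],"jaw":1}]}}

```text
time_s: 9.88
tool_pos: [0.4826, -0.1245, 0.3757]
tool_rot: [180.0, -0.0, 50.3]
force: [0.3, 0.9, -3.1]
grip_width: 0.0137
grasp_force: 35.0
```

>>> {"name": "servo_tool", "arguments": {"plan": [{"xyz":[1.4,-1,0],"twist":[0,0,0],"jaw":1},{"xyz":[2.8,-1.9,0],"twist":[0,0,0],"jaw":1},{"xyz":[4.2,-2.9,0],"twist":[0,0,0],"jaw":1},{"xyz":[5.6,-3.9,0],"twist":[0,0,0],"jaw":1},{"xyz":[7.0,-4.8,0],"twist":[0,0,0],"jaw":1},{"xyz":[8.4,-5.8,0],"twist":[0,0,0],"jaw":1},{"xyz":[9.8,-6.8,0],"twist":[0,0,0],"jaw":1},{"xyz":[11.2,-7.7,0],"twist":[0,0,0],"jaw":1},{"xyz":[12.6,-8.7,0],"twist":[0,0,0],"jaw":1},{"xyz":[14,-9.6,0],"twist":[0,0,0],"jaw":1}]}}

```text
time_s: 10.72
tool_pos: [0.4974, 0.045, 0.3745]
tool_rot: [-179.9, 0.0, 50.3]
force: [-0.4, 1.1, -4.3]
grip_width: 0.0139
grasp_force: 35.0
```

```bash
python3 - <<'E'
from h import *;from cell import env
o=env.get_obs();brief(o);print(delta(o,(.524,.3195,.375),50.3))
E
```

```text
{'time_s': 10.717, 'tool_pos': [0.497, 0.045, 0.374], 'tool_rot': [-179.905, 0.023, 50.347], 'force': [-0.362, 1.079, -4.348], 'grip_width': 0.014, 'grasp_force': 34.999, 'qpos': [31.606, 3.18, -40.715, 105.213, 2.116, 72.467, -49.358]}
(array([ 22.83, -15.46,  -0.04]), array([-0.1 ,  0.02,  0.05]))
```

>>> {"name": "servo_tool", "arguments": {"plan": [{"xyz":[1.4,-1,0],"twist":[0,0,0],"jaw":1},{"xyz":[2.8,-1.9,0],"twist":[0,0,0],"jaw":1},{"xyz":[4.2,-2.9,0],"twist":[0,0,0],"jaw":1},{"xyz":[5.6,-3.8,0],"twist":[0,0,0],"jaw":1},{"xyz":[7.0,-4.8,0],"twist":[0,0,0],"jaw":1},{"xyz":[8.4,-5.7,0],"twist":[0,0,0],"jaw":1},{"xyz":[9.8,-6.7,0],"twist":[0,0,0],"jaw":1},{"xyz":[11.2,-7.6,0],"twist":[0,0,0],"jaw":1},{"xyz":[12.6,-8.6,0],"twist":[0,0,0],"jaw":1},{"xyz":[14,-9.5,0],"twist":[0,0,0],"jaw":1}]}}

```text
time_s: 11.55
tool_pos: [0.5134, 0.2131, 0.3746]
tool_rot: [-179.9, 0.0, 50.3]
force: [-0.4, -0.9, -3.6]
grip_width: 0.0135
grasp_force: 35.0
```

>>> {"name": "servo_tool", "arguments": {"plan": [{"xyz":[1.4,-1,0],"twist":[0,0,0],"jaw":1},{"xyz":[2.8,-1.9,0],"twist":[0,0,0],"jaw":1},{"xyz":[4.2,-2.8,0],"twist":[0,0,0],"jaw":1},{"xyz":[5.5,-3.7,0],"twist":[0,0,0],"jaw":1},{"xyz":[6.6,-4.5,0],"twist":[0,0,0],"jaw":1},{"xyz":[7.5,-5.1,0.2],"twist":[0,0,0],"jaw":1},{"xyz":[8.2,-5.5,0.6],"twist":[0,0,0],"jaw":1},{"xyz":[8.6,-5.8,1.1],"twist":[0,0,0],"jaw":1},{"xyz":[8.7,-5.9,1.5],"twist":[0,0,0],"jaw":1},{"xyz":[8.7,-5.9,1.7],"twist":[0,0,0],"jaw":1}]}}

```text
time_s: 12.38
tool_pos: [0.5244, 0.3152, 0.3558]
tool_rot: [-179.9, 0.1, 50.3]
force: [-0.3, -1.4, -3.2]
grip_width: 0.0139
grasp_force: 35.0
```

```bash
python3 - <<'E'
from h import *;from cell import env
o=env.get_obs();brief(o);print(delta(o,(.524,.3195,.357),50.3))
L={n:env.read_camera(n) for n in("wrist","side")}
for n,c in L.items(): np.savez(f"pics/{n}9.npz",**c)
i=[c["img"][:,:,::-1] for c in L.values()]
cv2.imwrite("pics/fin.png",np.hstack([cv2.resize(i[0],(400,300)),i[1][60:360,240:640]]))
E
```

```text
{'time_s': 12.383, 'tool_pos': [0.524, 0.315, 0.356], 'tool_rot': [-179.853, 0.131, 50.257], 'force': [-0.316, -1.36, -3.221], 'grip_width': 0.014, 'grasp_force': 35.0, 'qpos': [4.783, 21.911, -47.937, 91.207, 16.578, 74.508, -85.344]}
(array([ 0.3 , -0.31, -0.12]), array([-0.15,  0.13, -0.04]))
```

View pics/fin.png

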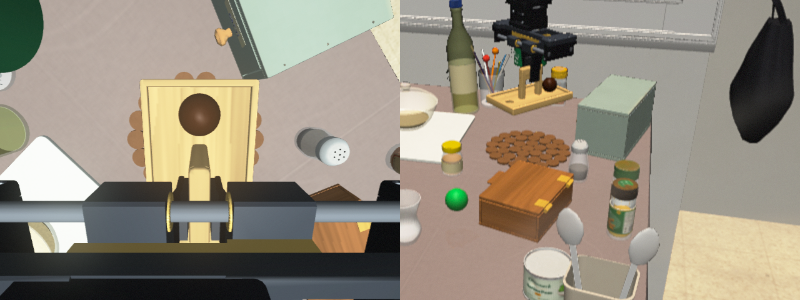

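The tray is over the trivet with the ball in its pocket. In the side view the trivet spans columns 325 to 412 and is now fully clear. I'll refine its centre from that.

```bash
python3 - <<'E'
from h import *
for n,(x0,x1,y0,y1) in dict(side9=(318,420,186,232),scene0=(130,255,275,380)).items():
    c=load(n);m=cv2.inRange(cv2.cvtColor(c["img"],cv2.COLOR_RGB2HSV),(0,100,40),(13 if n=="side9" else 20,255,200))
    k=np.zeros_like(m);k[y0:y1,x0:x1]=255;m=cv2.morphologyEx(m&k,cv2.MORPH_OPEN,np.ones((2,2)))
    P=np.array([plane(c,p,.007)[:2] for p in cv2.findNonZero(m)[:,0]])
    if n=="side9":
        # drop the box side: keep points beyond the shaker/box line
        P=P[np.linalg.norm(P-[.522,.318],axis=1)<.112]
    h=cv2.convexHull(P.astype(np.float32));print(n,len(P),cv2.minEnclosingCircle(h),cv2.minAreaRect(h),P.mean(0))
E
```

```text
side9 694 ((0.5260710716247559, 0.30925413966178894), 0.1019054725766182) ((0.5231863856315613, 0.31747564673423767), (0.17668381333351135, 0.19497717916965485), 87.49353790283203) [0.51896927 0.31279327]
scene0 5748 ((0.5151864886283875, 0.3221625089645386), 0.0998346358537674) ((0.5150553584098816, 0.32161664962768555), (0.1873161494731903, 0.1982790231704712), 50.163963317871094) [0.51109014 0.32515652]
```

>>> {"name": "servo_tool", "arguments": {"plan": [{"xyz":[0,-0.1,0],"twist":[-0.1,0,0],"jaw":1},{"xyz":[0,-0.2,0],"twist":[-0.1,0,0],"jaw":1},{"xyz":[0,-0.2,0],"twist":[-0.1,0,0],"jaw":1},{"xyz":[0,-0.2,0],"twist":[-0.1,0,0],"jaw":1},{"xyz":[0,-0.2,0],"twist":[-0.1,0,0],"jaw":1},{"xyz":[0,-0.2,0],"twist":[-0.1,0,0],"jaw":1},{"xyz":[0,-0.2,0],"twist":[-0.1,0,0],"jaw":1},{"xyz":[0,-0.2,0],"twist":[-0.1,0,0],"jaw":1},{"xyz":[0,-0.2,0],"twist":[-0.1,0,0],"jaw":1},{"xyz":[0,-0.2,0],"twist":[-0.1,0,0],"jaw":1}]}}

```text
time_s: 13.32
tool_pos: [0.5232, 0.3167, 0.3569]
tool_rot: [-180.0, 0.0, 50.2]
force: [0.4, 0.3, -3.6]
grip_width: 0.014
grasp_force: 35.0
```

```bash
python3 - <<'E'
from h import *;from cell import env
o=env.get_obs();brief(o);print(np.abs(o["joint_velocities"]).max())
print(env.sign_off())
E
```

```text
{'time_s': 13.317, 'tool_pos': [0.523, 0.317, 0.357], 'tool_rot': [-179.98, 0.025, 50.249], 'force': [0.433, 0.309, -3.602], 'grip_width': 0.014, 'grasp_force': 35.0, 'qpos': [4.682, 21.773, -48.009, 91.237, 16.611, 74.472, -85.538]}
0.07922357036773475
the job is handed in; nothing more can be done
None
```

The lid is shut and the tray is held level and still about 12 cm above the trivet, centred to within a few millimetres by camera measurement; the ball was in its pocket in the last picture, and the job was handed in at 13.3 s (no verdict was shown).

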